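# Bottom the temperature probe in its buffer-block well and set the depth collar

## Task

Draw the temperature probe out of the tube rack and lower its rod into the blind well of the metal buffer block, then press it gently down until you feel the tip bottom out, so that the black collar, stopped by the block's face, is pushed up the rod and marks the depth. Leave the probe standing upright in the well, bottomed with its collar flat on the block, and do not press hard or disturb the tubes, bottle and jar.

Things in the scene. Friction and masses are not known exactly. Their poses are not given: they have to be found in the camera images.
- probe_head (a point): centre of the probe's white head, a box 24 mm (its x) by 36 mm (y) by 50 mm tall; grasp it across the 24 mm. Its z points up along a 10 mm steel rod, whose end lies 115 mm below this point and narrows over its last 7 mm to a 6 mm nose. 0.1 to 0.2 kg. At the start it stands upright in the rack, hung by its collar on the deck with 30 mm of rod below the deck's top
- probe_tip: the 6 mm wide steel nose of the probe's rod; origin at its very end, z up along the rod towards the head
- collar_foot (a point): centre of the underside of the black collar on the probe's rod, a ring 28 mm across and 12 mm high. It holds by friction and stays where it is put; 4 to 5 N slide it. At the start its underside is 30 mm above the rod's end; it can slide up to 74 mm above the end, never below 30 mm
- block: aluminium buffer block, fixed, 70 x 70 mm and 85 mm high on a 100 x 100 x 6 mm grey foot plate; origin at the centre of its underside, z up. One upright round blind well in the middle of its top
- well_mouth (a point): centre of the mouth of the round blind well, level with the block's top face; 12 mm wide, 1.5 mm chamfer. Its floor (a firm pad, giving up to 2 mm) lies 36 to 72 mm below the face, different each time, not measured: feel for it. Going in, the collar meets the face first (4 to 5 N from then on); force rises steeply when the nose meets the floor. About 10 N in all is plenty, over 25 N is harmful
- rack: tube rack, fixed, green deck 70 mm (x) by 200 mm (y), top 60 mm above the table, cream end plates 70 mm high at y = +-104 mm; origin at the centre of its underside. The probe stands in the 14 mm hole at y = +50 mm, two tubes at y = -20 and -65 mm
- tube_a_center (a point): middle of a capped sample tube, 13 mm across (cap 17 mm), 87 mm tall, standing in the rack, cap top 99 mm above the table; leave alone
- tube_b_center (a point): middle of a second such tube in the rack; leave alone
- dropper: small white bottle, 42 mm across, 85 mm tall, standing on the table; origin at the centre of its underside; leave alone
- jar: low clear jar, 60 mm across, 60 mm tall, standing on the table; origin at the centre of its underside; leave alone
Things that resemble listed ones, but are neither listed nor needed, are in the scene too. Of the things that look like the block, take the one that is farthest to the robot's left at the start.

How it is judged:
By the outcome, as a careful person would: the job done as asked, in the order asked, and still so for the second after the job is handed in, with the robot touching nothing.
It also fails if it takes over 48 s, if anything falls off the work surface, if the arm or the gripper's body presses on something with over 40 N, if the wrist force passes 120 N, or if a joint passes its speed limit or range.

## Robot

A 7-joint arm with a two-finger parallel gripper is mounted at the origin on the work surface. World frame = base frame: x ahead of the robot, y to its left, z up, the work surface at z = 0. Lengths are in mm, angles in rad, forces in N, time in s.
With the tool pointing down it reaches from about 350 to 900 mm from the base axis. Payload 19.9 kg.
Tool frame: the origin (TCP) lies between the finger pads; the fingertips stand 19 mm ahead of it and the grasp point (between the pads) is the TCP; z points along the fingers, y is the direction in which the jaws open and shut (so a half turn about z gives the same grasp; the last joint's range is limited). The gripper opens to 85 mm and grips with 20 to 120 N. Pads are 22 mm wide; open, the fingers measure 114 mm over their backs; the gripper's body (76 mm by 85 mm) begins 54 mm behind the grasp point. The pads swing forward as they close: fully open they stand 13 mm farther back than shut.
Start: joints at [1.208, 0.417, -0.01, 1.614, 0.005, 1.111, -0.053], TCP at [197.666, -592.899, 225.26] pointing down, gripper open.
Joint ranges: [-2.81, 2.81], [-0.39, 2.02], [-1.27, 1.25], [0.06, 2.57], [-1.19, 4.33], [0.19, 2], [-2.82, 2.82]. Speed limits (rad/s): [1.89, 1.89, 2.39, 2.39, 3.01, 3.01, 3.01].

## Interface

Orientations are given as a rotation vector (axis times angle).
In Python, from rig import env gives the robot as it stands.
- The arm moves only by the tool apply_moves, never from a script. Its argument "steps" is text: rows parted by semicolons, each of 4 numbers parted by spaces: the shift along the world's x, y, z each as a share of 30 mm, from -1 to 1, then the turn about the world's z as a share of 360 degrees, from -1 to 1. In form: tx ty tz spin; .... A call has 1 to 12 rows; each row shifts and turns the commanded pose from where the row before left it; what a row does not reach is not made up. A row lasts 1/12 s, in which the tool goes at most 41.7 mm and 7.16 degrees, less where a joint would pass 70% of its speed; a pose out of reach is approached as far as the arm can. A call with a number of a shift or a turn outside -1 to 1 is refused whole. A call with a gripper value outside its range is refused whole. "hand" is the closure, from 0 (fully open) to 1 (shut), set as the call begins (left out, the last holds). The fingers move at their own pace and stop on an object; "force" is the grip in N (left out, the last holds). Time passes only in rows, so rows that do not move let the fingers close. It gives the time, the measured TCP pose, the force and the opening at its end, in the units of the state.
- env.read_state(): the state, without advancing time (a new reading comes with each control period).
- env.camera(name): name is "side" or "top"; returns a dict with "img" (400x640x3 uint8, red, green, blue), "vfov" (degrees; the focal length in pixels is half the picture's height over the tangent of half this angle, whatever the lens; pixels are square), "cx", "cy" (the principal point, pixels), "dist" ([k1, k2, p1, p2, k3] as OpenCV has them; the pictures are not rectified), "cam_to_world" (4x4, takes a point from camera to world coordinates). Camera axes: x right, y up, looking along -z (the intrinsics and any distortion apply to the point x, -y, -z); pixel columns grow to the right and rows downward; lengths in mm; the calibration is good to about 2 mm. A picture is of the moment at which its call begins. There is no depth.
- env.close_job(): hands the job in, once; it reports no verdict.
The state is a dict: "clock": time; "joints": joint angles; "qd": joint speeds; "tau": joint torques, N m; "tool_pos": TCP position; "eef_rot": TCP orientation; "ft_force": force on the tool from outside, world axes, zero at the start; "torque": the same for the moment, N m; "grip_width": finger opening in mm.
Only numpy, scipy, OpenCV 4.12 (cv2) and the standard library are available. Lean on these libraries where they do the work, as an engineer would, in place of code of your own. Each camera call takes 0.05 s, during which the arm holds its last target. There are 200 camera calls.

## Working session

There is one attempt and no reset: what is moved stays moved. The work goes in short steps, Python scripts to look and compute and a tool call to move; the robot and the scene stay as the last step left them, time stands still between calls to the robot, and variables do not carry over. Pictures are saved under pics/ and viewed, about 8 in all and at most 12, crops included, and the job is handed in when it is done.

Besides the shell and the picture viewer there is one more tool, called after "Request:" by a JSON object that holds its "name" and its "arguments". apply_moves: Moves the arm, as the interface text tells. Its arguments: {"type":"object","properties":{"steps":{"type":"string"},"hand":{"type":"number"},"force":{"type":"number"}},"required":["steps"]}

```bash
mkdir -p pics; ls
cat > h.py <<'E'
import numpy as np,cv2
from rig import env
def grab(n,save):
    c=env.camera(n); cv2.imwrite(f'pics/{save}.png',c['img'][:,:,::-1]); np.save(f'pics/{save}.npy',{k:v for k,v in c.items()},allow_pickle=True); return c
def load(s): return np.load(f'pics/{s}.npy',allow_pickle=True).item()
def K(c):
    f=c['img'].shape[0]/2/np.tan(np.radians(c['vfov'])/2); return np.array([[f,0,c['cx']],[0,f,c['cy']],[0,0,1.]])
def ray(c,u,v):
    p=cv2.undistortPoints(np.array([[[u,v]]],float),K(c),np.array(c['dist'],float))[0,0]
    T=np.array(c['cam_to_world']); d=T[:3,:3]@np.array([p[0],-p[1],-1]); return T[:3,3],d/np.linalg.norm(d)
def atz(c,u,v,z):
    o,d=ray(c,u,v); return o+d*(z-o[2])/d[2]
def tri(c1,p1,c2,p2):
    o1,d1=ray(c1,*p1);o2,d2=ray(c2,*p2)
    s=np.linalg.lstsq(np.c_[d1,-d2],o2-o1,rcond=None)[0]
    a=o1+d1*s[0];b=o2+d2*s[1]; return (a+b)/2,np.linalg.norm(a-b)
def proj(c,P):
    T=np.linalg.inv(np.array(c['cam_to_world'])); q=T[:3,:3]@np.array(P,float)+T[:3,3]
    return cv2.projectPoints(np.array([[q[0],-q[1],-q[2]]]),np.zeros(3),np.zeros(3),K(c),np.array(c['dist'],float))[0].ravel()
def crop(s,name,x0,y0,w,h,k):
    i=load(s)['img'][y0:y0+h,x0:x0+w,::-1]; cv2.imwrite(f'pics/{name}.png',cv2.resize(i,None,fx=k,fy=k,interpolation=cv2.INTER_CUBIC))
E
python3 - <<'E'
from h import *
for n in('side','top'):
    c=grab(n,n+'0'); print(n,c['vfov'],c['cx'],c['cy'],c['dist'],np.round(c['cam_to_world'],3).tolist())
s=env.read_state(); print(s)
a=[load(n+'0')['img'][:,:,::-1] for n in('side','top')]
E
```

```text
pics
side 48.112686871974866 323.20595386962464 197.78218898960031 [0.0308844 0.        0.        0.        0.       ] [[-0.892, 0.354, -0.283, 293.966], [-0.453, -0.671, 0.588, 563.371], [0.018, 0.652, 0.758, 903.628], [0.0, 0.0, 0.0, 1.0]]
top 42.22354848077608 315.6025795470881 191.45804031362402 [-0.07537784  0.          0.          0.          0.        ] [[0.019, 0.993, -0.116, 493.987], [-1.0, 0.022, 0.018, -38.365], [0.02, 0.115, 0.993, 1251.537], [0.0, 0.0, 0.0, 1.0]]
{'clock': 0.1, 'joints': array([ 1.20748996,  0.41793767, -0.01027543,  1.61412626,  0.00472521,
        1.11070924, -0.05300376]), 'qd': array([-0.00102329, -0.00167165, -0.00139149,  0.00016082,  0.00011899,
       -0.00096401,  0.00074509]), 'tau': array([ 2.12563449e-03, -8.65820074e+01,  6.81879446e-01, -4.35641277e+01,
        1.93735049e-02,  4.95713219e-03,  1.96310765e-05]), 'tool_pos': array([ 197.53885332, -592.61283747,  224.70321154]), 'eef_rot': array([-3.09991217e+00, -5.03119848e-01,  4.79012944e-04]), 'ft_force': array([-0.18699011,  0.12007946,  0.41603108]), 'torque': array([-0.00818732,  0.00774796, -0.0190657 ]), 'grip_width': 85.58270536716216}
```

View pics/side0.png

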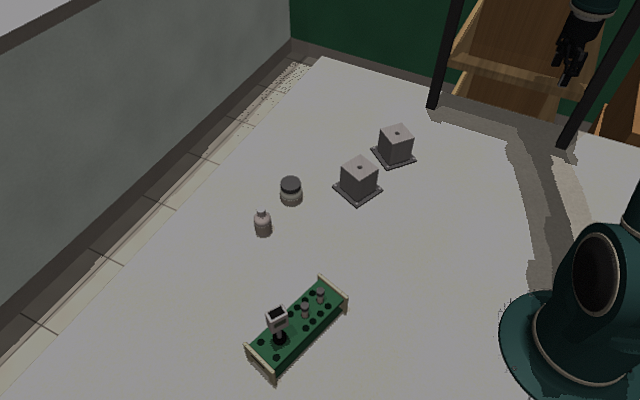

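View pics/top0.png

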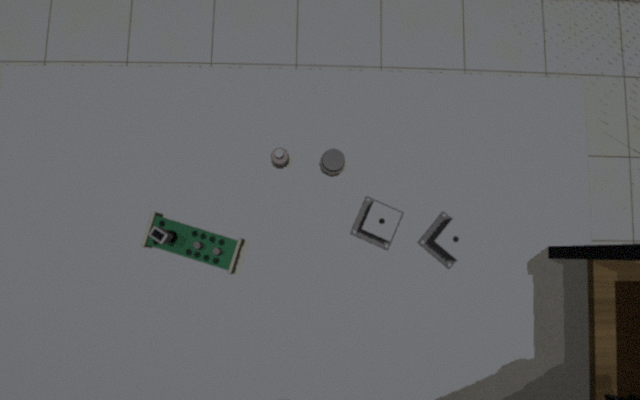

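The side view shows the rack (~295,325) with the probe head at (277,313). There are two blocks, at side (360,180)/(397,145) and top (381,221)/(455,238). Top-image left is +y, so the block at top (381,221), side (360,167), is the leftmost one and the target. The only white-head probe is at top (159,235). Next I'll take close crops.

Run:
```python
from h import *
crop('side0','a',235,265,125,125,3);crop('top0','b',135,190,125,100,3)
def C(s,x,y,w,h):
    i=load(s)['img'][y:y+h,x:x+w,::-1]; return cv2.resize(i,(400,300),interpolation=cv2.INTER_CUBIC)
# each tile w:h=4:3
A=C('side0',235,285,80,60);B=C('side0',325,145,80,60);D=C('top0',135,200,80,60);E=C('top0',340,190,80,60)
o=np.vstack([np.hstack([A,B]),np.hstack([D,E])])
o=(255*(o/255.)**0.6).astype(np.uint8)
cv2.imwrite('pics/comp.png',o)
```

```text
(no output)
```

View pics/comp.png

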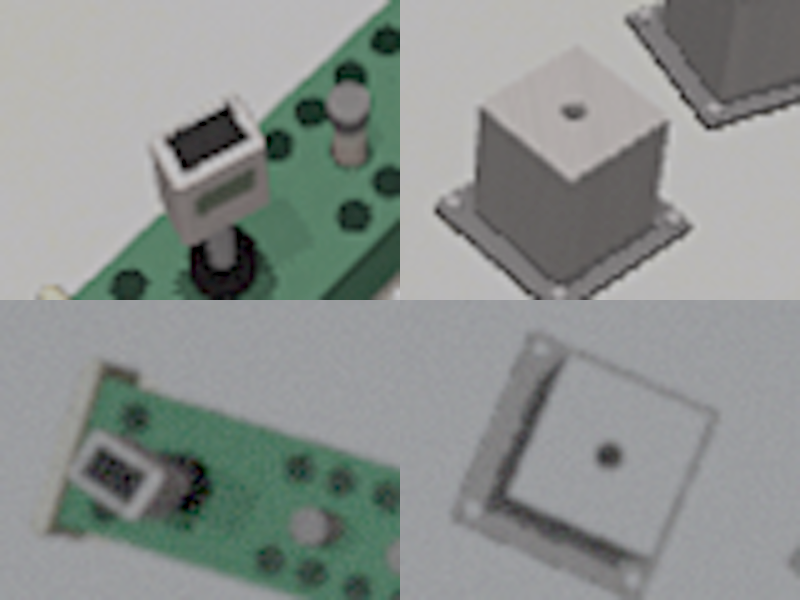

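Close crop: the probe head's top corners in side tile px are (152,145), (180,190), (266,148), (238,97), and the well is at (173,110). In the top tile the head corners are (92,130), (70,180), (130,219), (165,168), and the well is at (208,155). The block has its foot plate and a well in the middle.

Run:
```python
from h import *
S=load('side0');T=load('top0')
m=lambda o,p:(o[0]+(p[0]+.5)/5-.5,o[1]+(p[1]+.5)/5-.5)
sA=(235,285);sB=(325,145);tD=(135,200);tE=(340,190)
w=tri(S,m(sB,(173,110)),T,m(tE,(208,155)));print('well',w)
# block corners top face: side back(177,46) right(267,122) front(173,182) left(79,108); top (168,56),(318,112),(243,258),(95,200)
for n,c,o,ps in(('S',S,sB,[(177,46),(267,122),(173,182),(79,108)]),('T',T,tE,[(168,56),(318,112),(243,258),(95,200)])):
    q=np.array([atz(c,*m(o,p),91) for p in ps]);print(n,q.mean(0).round(1),q.round(0)[:,:2].tolist())
sp=[(152,145),(180,190),(266,148),(238,97)];tp=[(92,130),(70,180),(130,219),(165,168)]
a=np.mean(sp,0);b=np.mean(tp,0);print('headtop',tri(S,m(sA,a),T,m(tD,b)))
for n,c,o,ps in(('S',S,sA,sp),('T',T,tD,tp)):
    q=np.array([atz(c,*m(o,p),170) for p in ps]);print(n,q.mean(0).round(1),q.round(0)[:,:2].tolist())
    d=np.roll(q,-1,0)-q;print([(round(np.hypot(*e[:2])),round(np.degrees(np.arctan2(e[1],e[0])))) for e in d])
# rack deck axes: tube & collar
print('collar top z72',atz(S,*m(sA,(223,258)),72),atz(T,*m(tD,(185,185)),72))
print('tubecap', tri(S,m(sA,(350,102)),T,m(tD,(312,226))))
for p in [(163,213),(153,243)]: print('endplate near',atz(T,*p,70))
print(tri(S,m(sB,(173,110)),T,m(tE,(208,155)))[0], proj(S,[*w[0]]))
```

```text
well (array([ 566.44217867, -209.44342169,   84.31259535]), np.float64(0.462487361715967))
S [ 562.5 -201.1   91. ] [[581.0, -247.0], [518.0, -218.0], [544.0, -157.0], [607.0, -182.0]]
T [ 565.7 -207.6   91. ] [[611.0, -190.0], [587.0, -258.0], [520.0, -224.0], [545.0, -158.0]]
headtop (array([521.75909635, 271.01877328, 164.94633012]), np.float64(1.8535919309105426))
S [519.3 272.6 170. ] [[537.0, 282.0], [520.0, 292.0], [501.0, 265.0], [520.0, 252.0]]
[(20, 151), (33, -124), (22, -34), (35, 60)]
T [522.5 270.  170. ] [[541.0, 280.0], [520.0, 288.0], [504.0, 262.0], [526.0, 249.0]]
[(23, 159), (30, -121), (25, -32), (35, 64)]
collar top z72 [520.56660757 271.65188379  72.        ] [520.9571079  265.27366027  72.        ]
tubecap (array([503.12923999, 201.72860259,  94.3369112 ]), np.float64(0.991405436914447))
endplate near [574.33381926 288.20250433  70.        ]
endplate near [505.47002539 307.70354484  70.        ]
[ 566.44217867 -209.44342169   84.31259535] [359.11047721 166.58901472]
```

Request:
{"name": "apply_moves", "arguments": {"steps": "0.6 0.8 0.5 0.0195;0.6 0.8 0.5 0.0195;0.6 0.8 0 0.0195;0.6 0.8 0 0.0195;0.6 0.8 0 0.0195;0.6 0.8 0 0.0195;0.6 0.8 0 0;0.6 0.8 0 0;0.6 0.8 0 0;0.6 0.8 0 0;0.6 0.8 0 0;0.6 0.8 0 0", "hand": 0, "force": 40}}

```text
clock: 1.1
tool_pos: [414.2, -303.5, 255.2]
eef_rot: [-2.713, -1.584, 0.0]
ft_force: [0.7, -0.3, -0.2]
grip_width: 85.4
```

Request:
{"name": "apply_moves", "arguments": {"steps": "0.3 0.9 0 0;0.3 0.9 0 0;0.3 0.9 0 0;0.3 0.9 0 0;0.3 0.9 0 0;0.3 0.9 0 0;0.3 0.9 0 0;0.3 0.9 0 0;0.3 0.9 0 0;0.3 0.9 0 0;0.3 0.9 0 0;0.3 0.9 0 0"}}

```text
clock: 2.1
tool_pos: [521.7, 20.4, 255.1]
eef_rot: [-2.713, -1.584, 0.001]
ft_force: [-0.1, -0.3, -0.0]
grip_width: 85.4
```

Request:
{"name": "apply_moves", "arguments": {"steps": "0 0.9 0 0;0 0.9 0 0;0 0.9 0 0;0 0.9 0 0;0 0.9 0 0;0 0.9 0 0;0 0.9 0 0;0 0.9 0 0;0 0.9 0 0;0 0.25 0 0;0 0 0 0"}}

```text
clock: 3.02
tool_pos: [520.8, 271.8, 254.8]
eef_rot: [-2.709, -1.588, 0.001]
ft_force: [0.5, -0.1, 0.6]
grip_width: 85.5
```

Run:
```python
from h import *
print(env.read_state()['tool_pos'])
S=grab('side','s1');T=grab('top','t1')
for c in(S,T):print(proj(c,[521,271,145]),proj(c,[521,271,255]))
f=lambda s,x,y:cv2.resize(load(s)['img'][y:y+150,x:x+100,::-1],(400,600),interpolation=cv2.INTER_CUBIC)
o=np.hstack([f('s1',220,210),f('t1',110,160)]);cv2.imwrite('pics/c1.png',(255*(o/255.)**.6).astype(np.uint8))
```

```text
[520.81295435 271.84743575 254.84975265]
[276.92590465 318.76473539] [272.87975179 288.25849886]
[160.22956718 235.52184766] [144.458173   233.73716356]
```

View pics/c1.png

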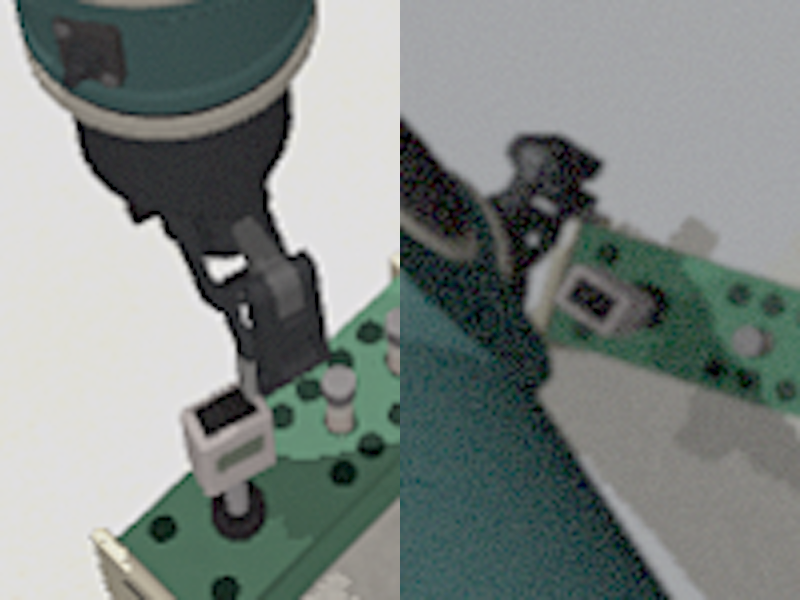

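Run:
```python
from h import *
from scipy.spatial.transform import Rotation as R
s=env.read_state();M=R.from_rotvec(s['eef_rot']).as_matrix();print(M.round(3))
S=load('s1');T=load('t1')
for k in(-50,0,50):
  for dz in (0,19):
    P=s['tool_pos']+M[:,1]*k+M[:,2]*dz
    print(k,dz,P.round(0),((proj(S,P)-[220,210])*4).round(0),((proj(T,P)-[110,160])*4+[400,0]).round(0))
print(((proj(S,[521,271,170])-[220,210])*4).round(0),((proj(T,[521,271,170])-[110,160])*4+[400,0]).round(0))
```

```text
[[ 0.492  0.871 -0.001]
 [ 0.871 -0.492 -0.001]
 [-0.001 -0.    -1.   ]]
-50 0 [478. 293. 255.] [276. 404.] [487. 383.]
-50 19 [478. 293. 236.] [278. 426.] [500. 383.]
0 0 [522. 269. 255.] [213. 308.] [542. 294.]
0 19 [522. 269. 236.] [216. 331.] [554. 295.]
50 0 [565. 244. 255.] [154. 220.] [598. 205.]
50 19 [565. 244. 236.] [158. 244.] [608. 208.]
[224. 410.] [588. 301.]
```

The fingers appear where they should: the near finger at side crop (285,370), the far one at (145,215). The head at (230,440) stands clear between their paths, so I'm descending.

Request:
{"name": "apply_moves", "arguments": {"steps": "0 0.03 -0.6 0;0 0 -0.6 0;0 0 -0.6 0;0 0 -0.6 0;0 0 -0.6 0;0 0 -0.6 0;0 0 0 0;0 0 0 0"}}

```text
clock: 3.78
tool_pos: [521.7, 269.1, 147.1]
eef_rot: [2.714, 1.582, -0.002]
ft_force: [0.4, -0.1, 1.1]
grip_width: 85.3
```

Request:
{"name": "apply_moves", "arguments": {"steps": "0 0 0 0;0 0 0 0;0 0 0 0;0 0 0 0;0 0 0 0;0 0 0 0;0 0 0 0;0 0 0 0;0 0 0 0;0 0 0 0", "hand": 1, "force": 40}}

```text
clock: 4.62
tool_pos: [521.8, 270.5, 147.4]
eef_rot: [2.713, 1.584, 0.0]
ft_force: [0.7, -0.4, 3.0]
grip_width: 22.7
```

Request:
{"name": "apply_moves", "arguments": {"steps": "0 0 0.2 0;0 0 0.3 0;0 0 0.4 0;0 0 0.4 0;0 0 0.5 0;0 0 0.5 0;0 0 0.5 0;0 0 0.5 0;0 0 0.5 0;0 0 0.4 0;0 0 0.2 0;0 0 0 0"}}

```text
clock: 5.62
tool_pos: [522.0, 270.8, 280.9]
eef_rot: [2.713, 1.584, 0.003]
ft_force: [-0.4, 0.6, -1.5]
grip_width: 23.1
```

Run:
```python
from h import *
s=env.read_state();print(s['tool_pos'],s['ft_force'],s['grip_width'])
S=grab('side','s2');T=grab('top','t2')
p=s['tool_pos']
tip=p-[0,0,117]
f=lambda s,x,y:cv2.resize(load(s)['img'][y:y+150,x:x+100,::-1],(400,600),interpolation=cv2.INTER_CUBIC)
print(((proj(S,tip)-[220,210])*4).round(0),((proj(T,tip)-[110,160])*4+[400,0]).round(0))
o=np.hstack([f('s2',220,210),f('t2',110,160)]);cv2.imwrite('pics/c2.png',(255*(o/255.)**.6).astype(np.uint8))
```

```text
[522.01233935 270.83597692 280.94191094] [-0.43195444  0.64301672 -1.48380071] 23.075007543129644
[223. 415.] [591. 299.]
```

View pics/c2.png

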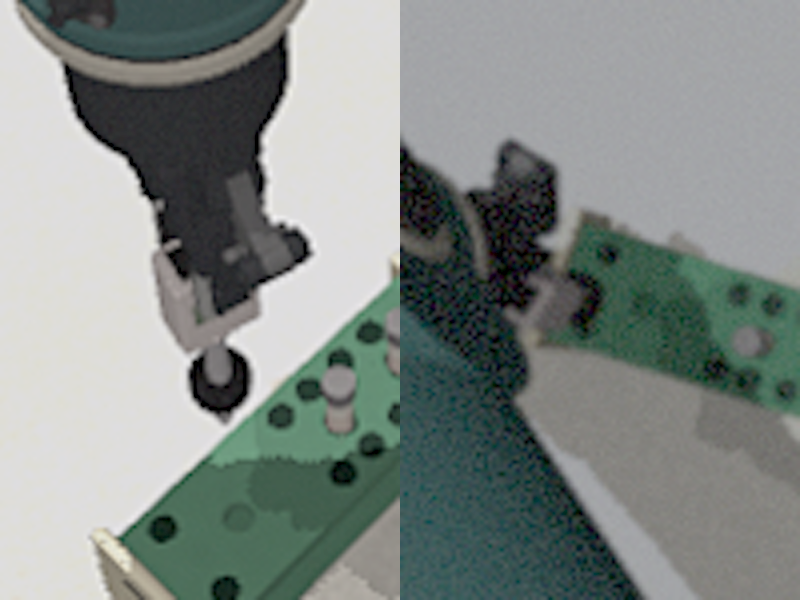

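The probe is out of the rack, with the collar still low. The tip is at side crop (222,420) against the predicted (223,415), so the grasp is straight. Now moving over to the block.

Request:
{"name": "apply_moves", "arguments": {"steps": "0.075 -0.3 0 0;0.075 -0.6 0 0;0.075 -0.8 0 0;0.075 -0.8 0 0;0.075 -0.8 0 0;0.075 -0.8 0 0;0.075 -0.8 0 0;0.075 -0.8 0 0;0.075 -0.8 0 0;0.075 -0.8 0 0;0.075 -0.8 0 0;0.075 -0.8 0 0"}}

```text
clock: 6.72
tool_pos: [548.2, 1.5, 278.6]
eef_rot: [-2.713, -1.583, 0.002]
ft_force: [1.1, -0.2, -1.5]
grip_width: 23.0
```

Request:
{"name": "apply_moves", "arguments": {"steps": "0.075 -0.8 0 0;0.075 -0.8 0 0;0.075 -0.8 0 0;0.075 -0.8 0 0;0.075 -0.8 -0.2 0;0.075 -0.8 -0.4 0;0.075 -0.8 -0.4 0;0.075 -0.7 -0.3 0;0 -0.4 0 0;0 0 0 0;0 0 0 0"}}

```text
clock: 7.63
tool_pos: [566.4, -197.5, 240.3]
eef_rot: [-2.713, -1.583, 0.0]
ft_force: [0.2, 0.6, -1.6]
grip_width: 23.1
```

Run:
```python
from h import *
a=np.array([env.read_state()['tool_pos']]);print(a)
S=grab('side','s3');T=grab('top','t3')
tip=a[0]-[0,0,117]
f=lambda s,x,y:cv2.resize(load(s)['img'][y:y+100,x:x+66,::-1],(400,600),interpolation=cv2.INTER_CUBIC)
for P in(tip,[566.4,-209.4,85]):print(proj(S,P),((proj(S,P)-[327,95])*6).round(0),((proj(T,P)-[345,170])*6+[400,0]).round(0))
o=np.hstack([f('s3',327,95),f('t3',345,170)]);cv2.imwrite('pics/c3.png',(255*(o/255.)**.6).astype(np.uint8))
```

```text
[[ 566.4434384  -197.52869322  240.26798656]]
[358.40042805 158.56884756] [188. 381.] [600. 297.]
[359.13970326 166.41650693] [193. 428.] [618. 304.]
```

View pics/c3.png

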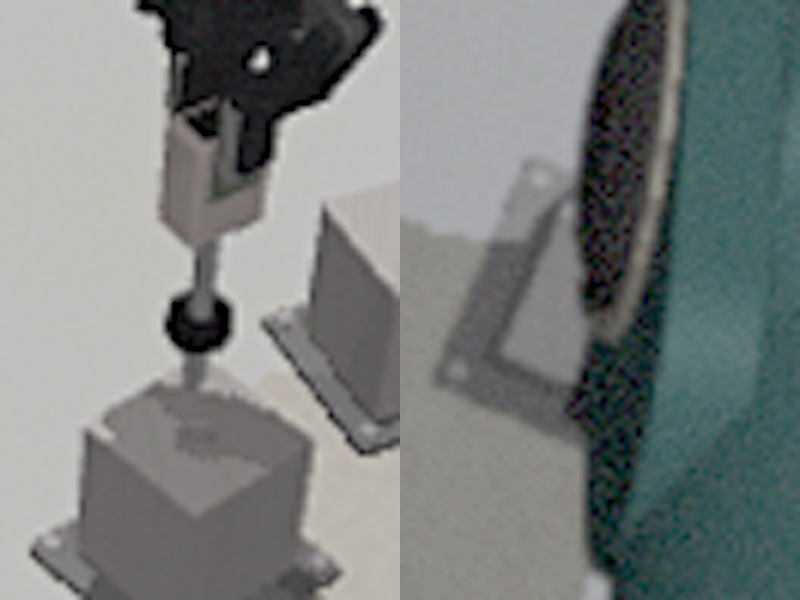

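Only the side view is useful here because the arm hides the block in the top view. The tip is at crop (191,388) and the well at (197,435). Both sit about 4 px below their predictions, so the offset is common to both and cancels. I need another 12 mm in -y, then I'll go lower and look.

Request:
{"name": "apply_moves", "arguments": {"steps": "0 -0.2 0 0;0 -0.2 -0.2 0;0 0 -0.3 0;0 0 -0.3 0;0 0 0 0;0 0 0 0"}}

```text
clock: 8.23
tool_pos: [566.3, -209.1, 215.4]
eef_rot: [-2.712, -1.584, 0.001]
ft_force: [-0.8, 0.4, -1.8]
grip_width: 22.7
```

Run:
```python
from h import *
s=env.read_state();a=s['tool_pos'];print(a,s['ft_force'])
S=grab('side','s4')
tip=a-[0,0,117]
for P in(tip,[566.4,-209.4,85]):print(((proj(S,P)-[330,130])*10+4.5).round(0))
for d in np.eye(3)*5: print((proj(S,tip+d)-proj(S,tip))*10)
crop('s4','x',330,130,60,60,10)
i=cv2.imread('pics/x.png');cv2.imwrite('pics/c4.png',(255*(i/255.)**.6).astype(np.uint8))
```

```text
[ 566.30797889 -209.11495316  215.36629865] [-0.81704209  0.41015314 -1.80202459]
[300. 332.]
[296. 369.]
[-17.93610635  -6.4937977 ]
[-7.97984593 12.30388153]
[  1.56725698 -14.0188592 ]
```

View pics/c4.png

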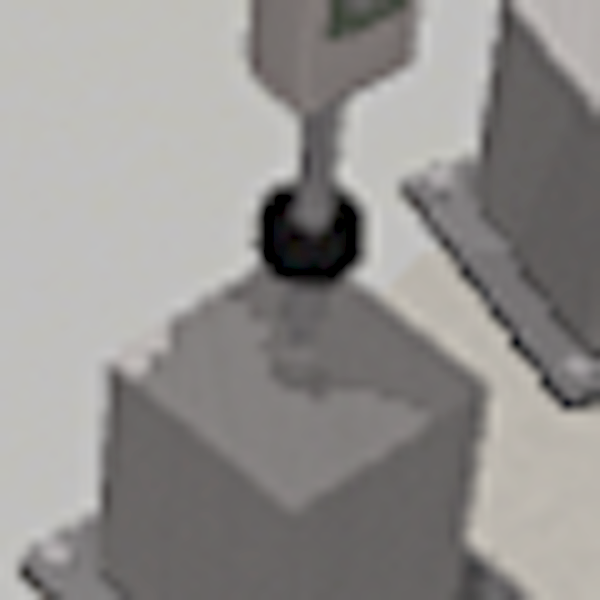

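Side crop: the rod is vertical, with the tip near (298,338) and the well near (298,372), just where a straight descent leads. I'm going down slowly and watching the force.

Request:
{"name": "apply_moves", "arguments": {"steps": "0 0 -0.1 0;0 0 -0.1 0;0 0 -0.1 0;0 0 -0.08 0;0 0 -0.05 0;0 0 -0.05 0;0 0 0 0"}}

```text
clock: 8.87
tool_pos: [566.6, -209.5, 201.6]
eef_rot: [-2.713, -1.584, 0.0]
ft_force: [0.5, 0.3, -2.3]
grip_width: 22.9
```

Request:
{"name": "apply_moves", "arguments": {"steps": "0 0 -0.05 0;0 0 -0.05 0;0 0 -0.05 0;0 0 0 0"}}

```text
clock: 9.2
tool_pos: [566.5, -209.5, 197.0]
eef_rot: [-2.713, -1.584, 0.001]
ft_force: [-0.3, -0.2, -2.9]
grip_width: 22.9
```

Request:
{"name": "apply_moves", "arguments": {"steps": "0 0 -0.06 0;0 0 -0.06 0;0 0 -0.06 0;0 0 -0.06 0;0 0 0 0"}}

```text
clock: 9.62
tool_pos: [566.5, -209.4, 189.7]
eef_rot: [-2.713, -1.584, 0.001]
ft_force: [-0.3, -0.1, -2.0]
grip_width: 23.0
```

Request:
{"name": "apply_moves", "arguments": {"steps": "0 0 -0.08 0;0 0 -0.08 0;0 0 -0.08 0;0 0 -0.06 0;0 0 0 0"}}

```text
clock: 10.03
tool_pos: [566.5, -209.4, 180.7]
eef_rot: [-2.713, -1.584, 0.001]
ft_force: [0.0, 0.1, -1.6]
grip_width: 23.1
```

The tip is about 21 mm into the well with no side force. Next is the collar contact.

Request:
{"name": "apply_moves", "arguments": {"steps": "0 0 -0.06 0;0 0 -0.06 0;0 0 -0.06 0;0 0 -0.06 0;0 0 -0.05 0;0 0 0 0"}}

```text
clock: 10.53
tool_pos: [566.6, -209.5, 172.2]
eef_rot: [-2.713, -1.584, 0.0]
ft_force: [1.0, -1.1, -2.3]
grip_width: 22.9
```

Request:
{"name": "apply_moves", "arguments": {"steps": "0 0 -0.04 0;0 0 -0.04 0;0 0 0 0"}}

```text
clock: 10.78
tool_pos: [566.7, -209.5, 170.0]
eef_rot: [2.713, 1.584, -0.0]
ft_force: [-1.0, 0.3, 0.1]
grip_width: 22.7
```

Request:
{"name": "apply_moves", "arguments": {"steps": "0 0 -0.03 0;0 0 -0.03 0;0 0 0 0"}}

```text
clock: 11.03
tool_pos: [566.7, -209.5, 168.2]
eef_rot: [-2.713, -1.584, 0.0]
ft_force: [-1.7, -0.1, 1.4]
grip_width: 23.2
```

Request:
{"name": "apply_moves", "arguments": {"steps": "0 0 -0.02 0;0 0 -0.02 0;0 0 0 0"}}

```text
clock: 11.28
tool_pos: [566.7, -209.5, 167.0]
eef_rot: [-2.713, -1.584, 0.0]
ft_force: [-1.0, 0.5, 1.1]
grip_width: 23.0
```

Request:
{"name": "apply_moves", "arguments": {"steps": "0 0 -0.02 0;0 0 -0.02 0;0 0 0 0"}}

```text
clock: 11.53
tool_pos: [566.6, -209.5, 165.7]
eef_rot: [-2.713, -1.584, 0.0]
ft_force: [-1.6, -0.1, 1.2]
grip_width: 22.9
```

Request:
{"name": "apply_moves", "arguments": {"steps": "0 0 -0.025 0;0 0 -0.025 0;0 0 0 0", "force": 60}}

```text
clock: 11.78
tool_pos: [566.6, -209.5, 164.2]
eef_rot: [-2.713, -1.584, 0.0]
ft_force: [-1.2, 0.2, 2.3]
grip_width: 22.4
```

Request:
{"name": "apply_moves", "arguments": {"steps": "0 0 -0.025 0;0 0 -0.025 0;0 0 0 0"}}

```text
clock: 12.03
tool_pos: [566.6, -209.5, 162.7]
eef_rot: [-2.713, -1.584, 0.0]
ft_force: [-0.8, 0.1, -0.1]
grip_width: 22.6
```

Request:
{"name": "apply_moves", "arguments": {"steps": "0 0 -0.025 0;0 0 -0.025 0;0 0 0 0"}}

```text
clock: 12.28
tool_pos: [566.6, -209.5, 161.2]
eef_rot: [-2.713, -1.584, 0.0]
ft_force: [-1.6, 0.1, 1.0]
grip_width: 22.4
```

Run:
```python
from h import *
s=env.read_state();a=s['tool_pos'];print(a,s['ft_force'])
S=grab('side','s5')
crop('s5','x',330,110,60,60,10)
i=cv2.imread('pics/x.png');cv2.imwrite('pics/c5.png',(255*(i/255.)**.6).astype(np.uint8))
```

```text
[ 566.64680341 -209.45153114  161.20858571] [-1.59623402  0.11942171  1.02877999]
```

View pics/c5.png

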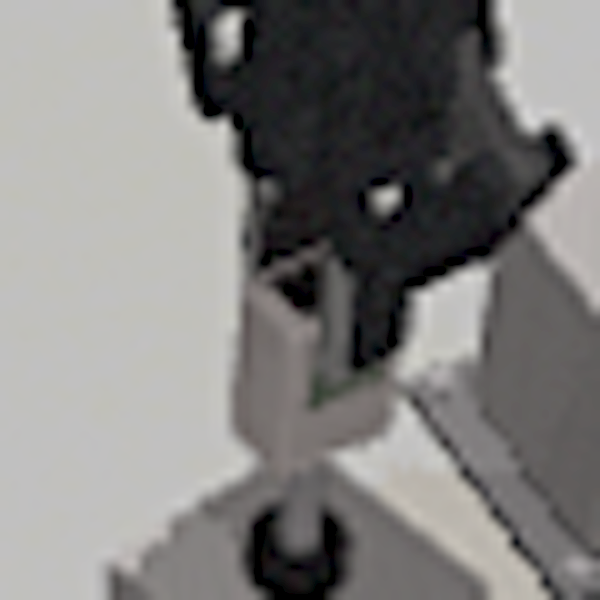

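The collar sits on the face at (298,560). The visible rod between head and collar has shrunk from about 115 to 80 px, roughly 11 mm, so the collar is sliding and the head isn't slipping. Continuing down.

Request:
{"name": "apply_moves", "arguments": {"steps": "0 0 -0.025 0;0 0 -0.025 0;0 0 0 0"}}

```text
clock: 12.58
tool_pos: [566.6, -209.5, 159.7]
eef_rot: [-2.713, -1.584, 0.0]
ft_force: [-1.4, 0.3, 1.0]
grip_width: 22.6
```

Request:
{"name": "apply_moves", "arguments": {"steps": "0 0 -0.025 0;0 0 -0.025 0;0 0 0 0"}}

```text
clock: 12.83
tool_pos: [566.6, -209.5, 158.2]
eef_rot: [-2.713, -1.584, 0.0]
ft_force: [-1.0, -1.1, 0.4]
grip_width: 22.4
```

Request:
{"name": "apply_moves", "arguments": {"steps": "0 0 -0.025 0;0 0 -0.025 0;0 0 0 0"}}

```text
clock: 13.08
tool_pos: [566.6, -209.5, 156.7]
eef_rot: [-2.713, -1.584, 0.0]
ft_force: [-0.9, -0.2, 0.4]
grip_width: 22.4
```

Request:
{"name": "apply_moves", "arguments": {"steps": "0 0 -0.025 0;0 0 -0.025 0;0 0 0 0"}}

```text
clock: 13.33
tool_pos: [566.6, -209.5, 155.2]
eef_rot: [-2.713, -1.584, 0.0]
ft_force: [-0.2, 1.4, 0.5]
grip_width: 22.2
```

Request:
{"name": "apply_moves", "arguments": {"steps": "0 0 -0.025 0;0 0 -0.025 0;0 0 0 0"}}

```text
clock: 13.58
tool_pos: [566.6, -209.5, 153.7]
eef_rot: [-2.713, -1.584, 0.0]
ft_force: [-2.1, 0.0, 1.0]
grip_width: 22.2
```

Request:
{"name": "apply_moves", "arguments": {"steps": "0 0 -0.025 0;0 0 -0.025 0;0 0 0 0"}}

```text
clock: 13.83
tool_pos: [566.6, -209.5, 152.2]
eef_rot: [-2.713, -1.584, 0.0]
ft_force: [-1.3, 0.6, 0.7]
grip_width: 22.5
```

Request:
{"name": "apply_moves", "arguments": {"steps": "0 0 -0.025 0;0 0 -0.025 0;0 0 0 0"}}

```text
clock: 14.08
tool_pos: [566.6, -209.5, 150.7]
eef_rot: [-2.713, -1.584, 0.0]
ft_force: [-1.8, 0.1, -0.0]
grip_width: 22.7
```

Request:
{"name": "apply_moves", "arguments": {"steps": "0 0 -0.025 0;0 0 -0.025 0;0 0 0 0"}}

```text
clock: 14.33
tool_pos: [566.6, -209.5, 149.3]
eef_rot: [-2.713, -1.584, 0.0]
ft_force: [-1.3, -0.0, 1.3]
grip_width: 22.5
```

Request:
{"name": "apply_moves", "arguments": {"steps": "0 0 -0.025 0;0 0 -0.025 0;0 0 0 0"}}

```text
clock: 14.58
tool_pos: [566.8, -209.5, 148.3]
eef_rot: [2.713, 1.584, 0.0]
ft_force: [-4.4, 0.7, 7.4]
grip_width: 22.5
```

The force has jumped to about 9 N above the free-hanging value. One tiny step should confirm it is the floor.

Request:
{"name": "apply_moves", "arguments": {"steps": "0 0 -0.01 0;0 0 0 0;0 0 0 0"}}

```text
clock: 14.83
tool_pos: [566.9, -209.6, 148.2]
eef_rot: [2.713, 1.584, 0.0]
ft_force: [-6.1, 1.3, 11.4]
grip_width: 22.2
```

The force rose steeply to about 13 N with only 0.1 mm of travel, so the tip is bottomed. Releasing now.

Request:
{"name": "apply_moves", "arguments": {"steps": "0 0 0.01 0;0 0 0 0;0 0 0 0;0 0 0 0;0 0 0 0;0 0 0 0;0 0 0 0;0 0 0 0;0 0 0 0;0 0 0 0", "hand": 0}}

```text
clock: 15.67
tool_pos: [566.7, -209.5, 147.8]
eef_rot: [-2.713, -1.584, 0.0]
ft_force: [-0.3, 0.0, 0.6]
grip_width: 85.5
```

Request:
{"name": "apply_moves", "arguments": {"steps": "0 0 0.1 0;0 0 0.2 0;0 0 0.5 0;0 0 0.7 0;0 0 0.7 0;0 0 0.7 0;0 0 0.7 0;-0.5 -0.5 0.5 0;-0.5 -0.8 0 0;-0.5 -0.8 0 0;-0.5 -0.8 0 0;-0.5 -0.8 0 0"}}

```text
clock: 16.67
tool_pos: [490.9, -321.5, 271.7]
eef_rot: [2.712, 1.584, 0.0]
ft_force: [-0.8, -1.2, -0.1]
grip_width: 85.7
```

Request:
{"name": "apply_moves", "arguments": {"steps": "-0.5 -0.8 0 0;-0.5 -0.8 0 0;-0.5 -0.8 0 0;-0.5 -0.8 0 0;-0.3 -0.8 0 0;-0.3 -0.8 0 0;-0.3 -0.8 0 0;0 0 0 0"}}

```text
clock: 17.33
tool_pos: [401.5, -493.1, 271.0]
eef_rot: [2.717, 1.576, -0.003]
ft_force: [0.5, -0.1, -0.0]
grip_width: 85.5
```

Run:
```python
from h import *
s=env.read_state();print(s['tool_pos'],s['ft_force'],s['grip_width'])
S=grab('side','s6');T=grab('top','t6')
f=lambda s,x,y:cv2.resize(load(s)['img'][y:y+75,x:x+50,::-1],(400,600),interpolation=cv2.INTER_CUBIC)
o=np.hstack([f('s6',335,130),f('t6',355,180)]);cv2.imwrite('pics/c6.png',(255*(o/255.)**.6).astype(np.uint8))
o=np.hstack([load('s6')['img'][:,220:620,::-1],load('t6')['img'][:,100:500,::-1]]);cv2.imwrite('pics/c7.png',(255*(o/255.)**.7).astype(np.uint8))
```

```text
[ 401.45682573 -493.09908839  270.95174478] [ 0.49869741 -0.06540314 -0.03297542] 85.47448072475389
```

View pics/c6.png

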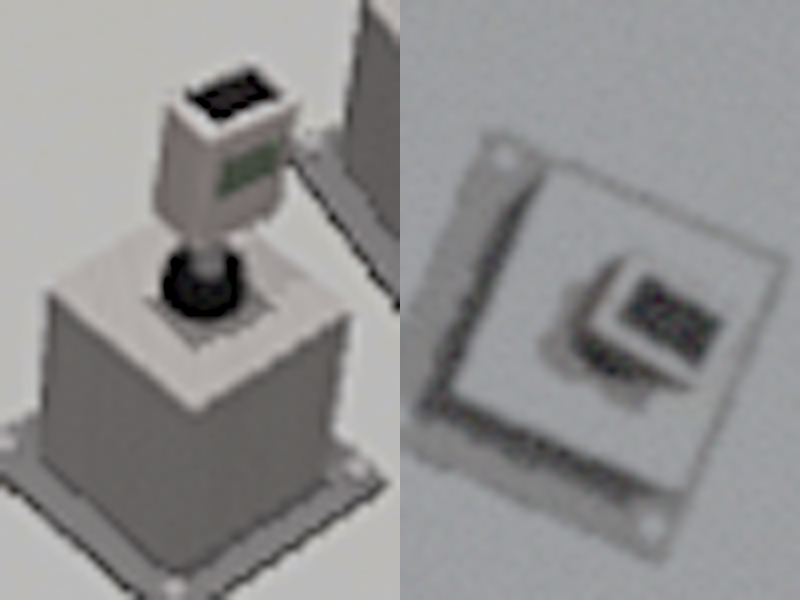

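View pics/c7.png

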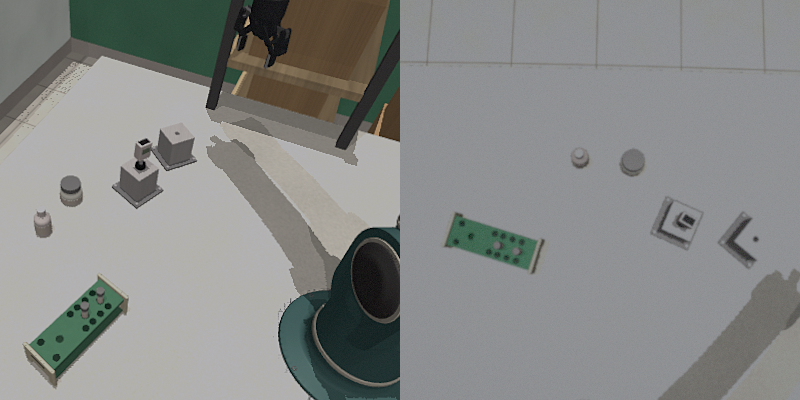

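The probe stands upright in the target block, its collar flat on the face at side crop (203,285). The tubes, bottle and jar are where they were, and the gripper is well away. Handing in.

```bash
python3 -c "
from rig import env
print(env.close_job())"
```

```text
the job is handed in; nothing more can be done
None
```

The probe is out of the rack and standing upright in the well of the leftmost block. It is bottomed, with its collar resting on the block's face. I handed the job in with the clock at about 17 s of the 48 s allowed.

- **Collar:** it met the face at the expected height. It slid up the rod at about 2–4 N (the sensor is noisy to about 1 N), slightly under the stated 4–5 N.
- **Bottoming:** the force rose steeply with the tip about 54 mm below the face. It read about 9 N, then about 13 N after one 0.3 mm step to confirm. That is a little over the 10 N suggested and well under 25 N. A sideways force of up to 6 N showed at that moment and was gone after release.
- **Final pictures:** both cameras showed the probe upright, the collar on the face, the gripper clear, and the tubes, bottle and jar where they started.

**Not confirmed:** the pictures cannot show whether the floor pad lifted the collar by a fraction of a millimetre on release. My camera estimates of height also disagreed slightly with the text: head top about 165 mm against 170 mm, block top about 84 mm against 85 mm.

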